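# Load the wash balls and start the mini washer's tub clean

### The job

Run a tub clean in the small washer: lower every wash ball from the pulled-out tray gently into the washer's tub (do not drop them in), then press the console's keys one at a time in this order: small round power key, square tub-clean key, long-bar water-level key and last the large round start key; leave the plus-shaped key alone and do not press start before all the balls are in. Push the emptied tray fully home under the glass shelf, before or after the keys, and do not disturb the tumbler or the scoop on the shelf.

Things in the scene. Friction and masses are not known exactly. Their poses are not given: they have to be found in the camera images.
- washer: Compact white plastic tub washer, fixed on the bench: an open round tub like a bucket, with a box-shaped control console beside it. Origin: at bench level under the tub's centre; x points from the console to the tub, z up. Tub: outer radius 158 mm at the foot, 170 mm at the rim band; inner radius 143 mm at the floor, 150 mm at the mouth; mouth 225 mm above the bench.
- tub_floor (a point): Centre of the tub's flat inner floor, 75 mm above the bench, 150 mm below the mouth.
- console (a point): Centre of the console's flat top, 200 mm above the bench, 205 mm from the tub's centre towards the washer's -x. The console is 100 mm (washer's x) by 290 mm (washer's y). Five white spring keys stand on it in one row along the washer's y, 47 mm apart, from +y to -y: small round, long bar, plus, square, large round.
- shelf: Glass shelf fixed low over the bench on two steel brackets (at y = +-185 mm), 310 mm deep, 420 mm wide; the glass is 8 mm thick, top 93 mm above the bench. Origin: at bench level under the middle of the glass's front edge; x points back under the glass, away from the robot, z up. A pull-out tray runs under it. A pump bottle (196 mm tall) and a peg pot stand on its far part.
- tray (a joint): Shallow white tray on runners along the shelf's x. 0 = fully home, 0.27 m = fully out towards the robot; it starts out, slides with about 2 N of friction, stays where left. 290 mm long, 250 mm wide outside; tops above the bench: floor 16 mm, side walls 34 mm, front panel 70 mm; front panel at shelf x = -value. A cross rib (5 mm thick, top 42 mm) 240 mm behind the front keeps the balls in front.
- tray_lip (a point): Front middle edge of the tray's pull lip, which juts 13 mm from the front panel towards the robot: 110 mm wide along y, 8 mm thick, its middle 62 mm above the bench. Pushing it along the shelf's +x slides the tray home; then it lies 13 mm in front of the shelf's origin. It moves with the tray.
- ball1: Blue plastic wash ball with a white band and dark dimples: 62 mm in diameter, 55 mm high between its two flats (28 mm wide) on which it stands, about 90 g; it rolls if knocked. Origin: the ball's centre, 28 mm above the flat it stands on. Two to four balls are present at the start, standing in the tray; an absent one has no pose.
- ball2: Blue plastic wash ball with a white band and dark dimples: 62 mm in diameter, 55 mm high between its two flats (28 mm wide) on which it stands, about 90 g; it rolls if knocked. Origin: the ball's centre, 28 mm above the flat it stands on. Two to four balls are present at the start, standing in the tray; an absent one has no pose.
- ball3: Blue plastic wash ball with a white band and dark dimples: 62 mm in diameter, 55 mm high between its two flats (28 mm wide) on which it stands, about 90 g; it rolls if knocked. Origin: the ball's centre, 28 mm above the flat it stands on. Two to four balls are present at the start, standing in the tray; an absent one has no pose.
- ball4: Blue plastic wash ball with a white band and dark dimples: 62 mm in diameter, 55 mm high between its two flats (28 mm wide) on which it stands, about 90 g; it rolls if knocked. Origin: the ball's centre, 28 mm above the flat it stands on. Two to four balls are present at the start, standing in the tray; an absent one has no pose.
- key_power (a joint): Spring key of the console: round, 24 mm across; it is the power key, at the +y end of the row. 0 = up, 0.006 m = fully down (5 N; it begins to move at 1.5 N), springs back when let go. Counts as pressed beyond 0.004 m.
- top_power (a point): Centre of the top face of that key (power), 209 mm above the bench when up, 9 mm proud of the console; it moves with the key, which is pressed straight down.
- key_clean (a joint): Spring key of the console: square, 26 mm; the tub-clean key, fourth in the row. 0 = up, 0.006 m = fully down (5 N; it begins to move at 1.5 N), springs back when let go. Counts as pressed beyond 0.004 m.
- top_clean (a point): Centre of the top face of that key (clean), 209 mm above the bench when up, 9 mm proud of the console; it moves with the key, which is pressed straight down.
- key_level (a joint): Spring key of the console: long bar, 44 mm along the washer's x by 18 mm along its y; the water-level key, second in the row. 0 = up, 0.006 m = fully down (5 N; it begins to move at 1.5 N), springs back when let go. Counts as pressed beyond 0.004 m.
- top_level (a point): Centre of the top face of that key (level), 209 mm above the bench when up, 9 mm proud of the console; it moves with the key, which is pressed straight down.
- key_start (a joint): Spring key of the console: round, 40 mm across, the largest key; the start key, at the -y end of the row. 0 = up, 0.006 m = fully down (5 N; it begins to move at 1.5 N), springs back when let go. Counts as pressed beyond 0.004 m.
- top_start (a point): Centre of the top face of that key (start), 209 mm above the bench when up, 9 mm proud of the console; it moves with the key, which is pressed straight down.
- key_plus (a joint): Spring key of the console: plus sign of two crossed bars 30 x 11 mm; the extra-time key, in the middle of the row, not wanted in this job. 0 = up, 0.006 m = fully down (5 N; it begins to move at 1.5 N), springs back when let go. Counts as pressed beyond 0.004 m.
- top_plus (a point): Centre of the top face of that key (plus), 209 mm above the bench when up, 9 mm proud of the console; it moves with the key, which is pressed straight down.
- tumbler: White ceramic tumbler standing near the glass's front edge and its +y end, 72 mm diameter, 100 mm tall; leave alone. Origin: centre of its underside.
- scoop: Stainless steel scoop lying near the glass's front edge along its own x, 160 mm long, 52 mm wide, 36 mm high, lying across the shelf; leave alone. Origin: on its underside at mid-length.

How it is judged:
By the outcome, as a careful person would: the job done as asked, in the order asked, and still so for the second after the job is handed in, with the robot touching nothing.
Of ball1, ball2, ball3, ball4 only 2 to 4 are there at a start; the rules pass over those that are not, and their reading is None.
At some moment in a run one of ball1, ball2, ball3, ball4 may be knocked a few centimetres aside while the robot is not near it.
It also fails if it takes over 210 s, if anything falls off the work surface, if the arm or the gripper's body presses on something with over 40 N, if the wrist force passes 120 N, or if a joint passes its speed limit or range.

### The arm

A 6-joint arm with a two-finger parallel gripper is mounted at the origin on the work surface. World frame = base frame: x ahead of the robot, y to its left, z up, the work surface at z = 0. Lengths are in m, angles in rad, forces in N, time in s.
With the tool pointing down it reaches from about 0.25 to 0.725 m from the base axis. Payload 4 kg.
Tool frame: the origin (TCP) lies on the centre line of the jaws, within the pads' length; the fingertips stand 22 mm ahead of it and the grasp point (between the pads) lies 3 mm ahead of it (bot.tip_reach is the distance from the TCP to the fingertips, in m); z points along the fingers, y is the line along which they close (so a half turn about z gives the same grasp; the last joint's range is limited). The gripper opens to 85 mm and grips with 20 to 120 N. Pads are 22 mm wide; open, the fingers measure 114 mm over their backs; the gripper's body (76 mm by 85 mm) begins 54 mm behind the grasp point. The pads swing forward as they close: fully open they stand 13 mm farther back than shut.
Start: joints at [-1.257, 0.241, 0.005, 1.335, 0, 1.571], TCP at [0.154, -0.476, 0.253] pointing down, gripper open.
Joint ranges: [-2.72, 2.72], [-1.05, 1.87], [-1.09, 1.28], [-1.99, 2.15], [-1.42, 1.44], [-3.14, 3.14]. Speed limits (rad/s): [2.79, 2.79, 3.14, 3.14, 3.14, 3.14].

### API

Orientations are given as a unit quaternion [x, y, z, w].
In Python, from workcell import bot gives the robot as it stands. The module is installed in compiled form; this text tells all that it offers.
- The arm moves only by the tool apply_moves, never from a script. Its argument "commands" is a list of rows, each a list of 4 numbers: the shift along the tool's x, y, z scaled (see below), then the turn about the tool's z scaled (see below). In form: [[tx, ty, tz, roll], ...]. A call has exactly 5 rows; each row shifts and turns the commanded pose from where the row before left it, along the tool's axes as they then stand; what a row does not reach is not made up. The controller multiplies each number of a shift by 20 mm and each number of a turn by 60 degrees. A row lasts 1/12 s, in which the tool goes at most 41.7 mm and 7.16 degrees, less where a joint would pass 70% of its speed; a pose out of reach is approached as far as the arm can. A call with a number of a shift or a turn outside -1 to 1 is refused whole. A call with a gripper value outside its range is refused whole. "claw" is the closure, from 0 (fully open) to 1 (shut), set as the call begins (left out, the last holds). The fingers move at their own pace and stop on an object; the grip force is fixed at half the most. Time passes only in rows, so rows that do not move let the fingers close, or fill a call up. It gives the time, the measured TCP pose, the force, the opening and the grip force at its end, in the units of the state.
- bot.get_obs(): the state, without advancing time (a new reading comes with each control period).
- bot.camera(name): name is "side" or "top" or "wrist"; returns a dict with "image" (480x640x3 uint8, blue, green, red), "camera_matrix" (3x3 intrinsics, pixels), "k1" (the pictures are not rectified: a ray, as slopes to the right and down, at radius r is drawn at 1 + k1 r^2 times it, then the intrinsics apply), "R" (3x3) and "t" (3): a world point X has camera coordinates R X + t. Camera axes: x right, y down, z forward; pixel columns grow to the right and rows downward; lengths in m; the calibration is good to about 2 mm. A picture is of the moment at which its call begins. There is no depth.
- bot.job_done(): hands the job in; it is judged then, once.
The state is a dict: "clock": time; "joint_pos": joint angles; "joint_vel": joint speeds; "tau": joint torques, N m; "eef_pos": TCP position; "tool_rot": TCP orientation; "ft_force": force on the tool from outside, world axes, zero at the start; "ft_torque": the same for the moment, N m; "grip_width": finger opening in m; "grasp_force": force on a finger pad.
Only numpy, scipy, OpenCV 4.12 (cv2) and the standard library are available. Lean on these libraries where they do the work, as an engineer would, in place of code of your own. Each camera call takes 0.05 s, during which the arm holds its last target. There are 200 camera calls.

## Working session

There is one attempt and no reset: what is moved stays moved. The work goes in short steps, Python scripts to look and compute and a tool call to move; the robot and the scene stay as the last step left them, time stands still between calls to the robot, and variables do not carry over. Pictures are saved under pics/ and viewed, at most 14 in all, crops included, and the job is handed in when it is done.

Besides the shell and the picture viewer there is one more tool, called as name(argument=value, ...), one argument or row to a line, values as JSON. apply_moves: Moves the arm, as the interface text tells. Shifts and turns lie within -1 to 1; 1 stands for 20 mm of shift or 60 degrees of turn. Its arguments: {"type":"object","properties":{"commands":{"type":"array","items":{"type":"array","items":{"type":"number","minimum":-1,"maximum":1}}},"claw":{"type":"number"}},"required":["commands"]}

```bash
mkdir -p pics
cat > h.py <<'E'
import numpy as np, cv2
from workcell import bot
def snap(n,f):
    c=bot.camera(n); cv2.imwrite('pics/'+f+'.png',c['image']); np.savez('pics/'+f,K=c['camera_matrix'],k=c['k1'],R=c['R'],t=c['t']); return c
def ld(f): return np.load('pics/'+f+'.npz')
def ray(f,u,v):
    d=ld(f);x=cv2.undistortPoints(np.array([[[u,v]]],float),d['K'],np.array([float(d['k']),0,0,0]))[0,0]
    R=d['R'];return -R.T@d['t'],R.T@np.array([x[0],x[1],1])
def px2w(f,u,v,z):
    o,r=ray(f,u,v);return o+r*(z-o[2])/r[2]
def w2px(f,X):
    d=ld(f);return cv2.projectPoints(np.array(X,float).reshape(-1,1,3),cv2.Rodrigues(d['R'])[0],d['t'],d['K'],np.array([float(d['k']),0,0,0]))[0].reshape(-1,2)
def st():
    o=bot.get_obs();print({k:np.round(o[k],3).tolist() for k in ['clock','eef_pos','tool_rot','joint_pos','ft_force','grip_width','grasp_force']})
E
python3 - <<'E'
from h import *
for n in ['top','side','wrist']:
    c=snap(n,n+'0');print(n,-c['R'].T@c['t'],c['R'][2])
st();print(bot.tip_reach)
E
```

```text
top [ 0.43207709 -0.04107684  1.06078787] [ 0.14601661 -0.01160155 -0.98921411]
side [ 0.41136252 -0.7738399   0.54381889] [ 0.20787988  0.86310516 -0.46025583]
wrist [ 0.21982643 -0.45432129  0.37308797] [-0.26209769 -0.08319736 -0.96144839]
{'clock': 0.15, 'eef_pos': [0.154, -0.475, 0.253], 'tool_rot': [0.988, 0.156, -0.0, -0.001], 'joint_pos': [-1.257, 0.241, 0.004, 1.335, 0.0, 1.571], 'ft_force': [0.55, 0.201, 0.62], 'grip_width': 0.086, 'grasp_force': 0.0}
0.022
```

View pics/top0.png

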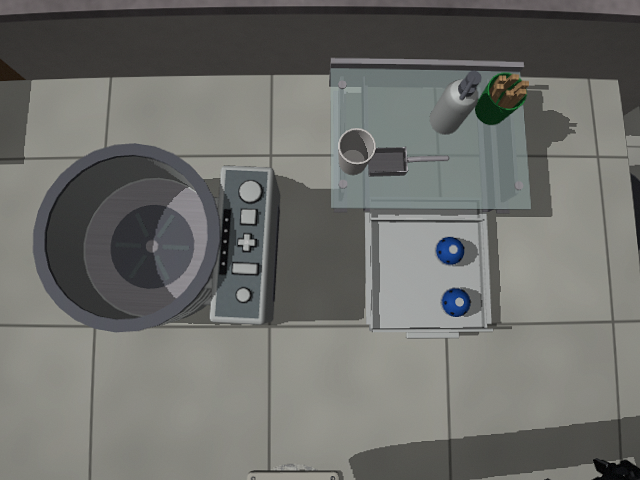

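View pics/side0.png

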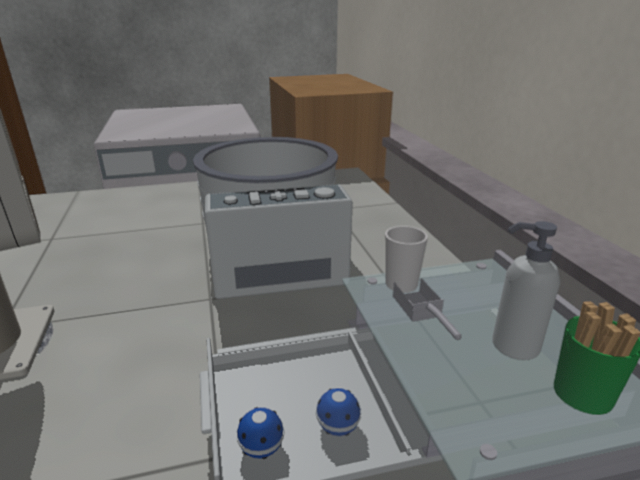

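The pictures show two balls, at top pixels (450,250) and (456,302). The keys run from start (250,191) to power (243,295), and the tub rim is centred near (127,238). Next I'll turn these into positions.

Run:
```python
from h import *
im=cv2.imread('pics/top0.png')
hsv=cv2.cvtColor(im,cv2.COLOR_BGR2HSV)
m=cv2.inRange(hsv,(105,120,40),(130,255,255));m=cv2.morphologyEx(m,cv2.MORPH_CLOSE,np.ones((9,9)))
n,l,s,c=cv2.connectedComponentsWithStats(m)
for i in range(1,n):
    if s[i,4]>200: print('ball',s[i],c[i],px2w('top0',*c[i],.044).round(4))
for nm,p in dict(start=(250,191),clean=(248.5,216.5),plus=(246.5,242),level=(245,268),power=(243.5,295)).items(): print(nm,px2w('top0',*p,.209).round(4))
for p in [(34,240),(219,238),(126,145),(119,331)]: print('rim',px2w('top0',*p,.225).round(4))
for p in [(406,335),(458,335)]: print('lip',px2w('top0',*p,.062).round(4))
for p in [(331,207),(529,208)]: print('shelffront',px2w('top0',*p,.093).round(4))
for p in [(375,333),(490,330)]: print('trayfront',px2w('top0',*p,.034).round(4))
print('tumbler rim',px2w('top0',357,148,.193))
crop=cv2.resize(im[150:340,200:300],None,fx=3,fy=3,interpolation=2)
crop2=cv2.resize(im[200:345,355:505],None,fx=3,fy=3,interpolation=2)
o=np.zeros((570,770,3),np.uint8);o[:570,:300]=crop;o[:435,310:760]=crop2;cv2.imwrite('pics/c1.png',o)
```

```text
ball [436 237  28  27 589] [449.60780985 250.22750424] [ 0.5566 -0.3401  0.044 ]
ball [442 288  28  29 618] [455.53398058 302.15533981] [ 0.4458 -0.3479  0.044 ]
start [0.6468 0.0676 0.209 ]
clean [0.5997 0.0696 0.209 ]
plus [0.5533 0.0726 0.209 ]
level [0.5068 0.0746 0.209 ]
power [0.4592 0.0767 0.209 ]
rim [0.5566 0.4539 0.225 ]
rim [0.5584 0.1189 0.225 ]
rim [0.7312 0.2944 0.225 ]
rim [0.3971 0.2896 0.225 ]
lip [ 0.3797 -0.2366  0.062 ]
lip [ 0.3781 -0.3448  0.062 ]
shelffront [ 0.6415 -0.0843  0.093 ]
shelffront [ 0.6384 -0.4995  0.093 ]
trayfront [ 0.3832 -0.1766  0.034 ]
trayfront [ 0.3859 -0.4232  0.034 ]
tumbler rim [ 0.73310047 -0.13016294  0.193     ]
```

View pics/c1.png

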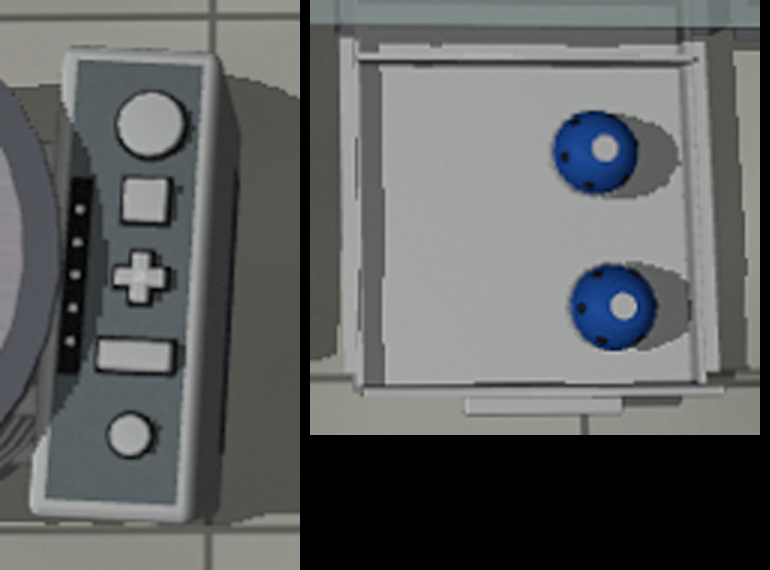

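The crop confirms the key order and centres: power (243.3,295), level (245.3,268.3), clean (249,216.7), start (250.3,191.7). Both balls stand clear of the walls. I'll turn the tool now, since the wrist range needs tool x along world -x.

apply_moves(
  commands=[
    [0,0,0,-0.1],
    [0,0,0,-0.1],
    [0,0,0,-0.1],
    [0,0,0,-0.1],
    [0,0,0,-0.1],
  ],
  claw=0,
)

```text
clock: 0.57
eef_pos: [0.1543, -0.4753, 0.2529]
tool_rot: [0.913, 0.409, 0.0, -0.0]
ft_force: [-0.4, -0.0, 0.0]
grip_width: 0.0857
grasp_force: 0.0
```

Run:
```python
from h import *
st()
```

```text
{'clock': 0.567, 'eef_pos': [0.154, -0.475, 0.253], 'tool_rot': [0.913, 0.409, 0.0, -0.0], 'joint_pos': [-1.257, 0.241, 0.004, 1.335, -0.0, 1.042], 'ft_force': [-0.363, -0.006, 0.019], 'grip_width': 0.086, 'grasp_force': 0.0}
```

apply_moves(
  commands=[
    [0,0,0,-0.1],
    [0,0,0,-0.1],
    [0,0,0,-0.1],
    [0,0,0,-0.1],
    [0,0,0,-0.1],
  ],
)

```text
clock: 0.98
eef_pos: [0.1543, -0.4753, 0.2529]
tool_rot: [0.776, 0.631, 0.0, -0.0]
ft_force: [0.8, 0.5, -0.4]
grip_width: 0.0856
grasp_force: 0.0
```

apply_moves(
  commands=[
    [0,0,0,-0.1],
    [0,0,0,-0.1],
    [0,0,0,-0.1],
    [0,0,0,-0.1],
    [0,0,0,-0.1],
  ],
)

```text
clock: 1.4
eef_pos: [0.1542, -0.4753, 0.2529]
tool_rot: [0.586, 0.81, 0.0, -0.0]
ft_force: [-0.4, 1.0, 0.0]
grip_width: 0.0854
grasp_force: 0.0
```

apply_moves(
  commands=[
    [0,0,0,-0.1],
    [0,0,0,-0.1],
    [0,0,0,-0.1],
    [0,0,0,-0.1],
    [0,0,0,-0.1],
  ],
)

```text
clock: 1.82
eef_pos: [0.1543, -0.4753, 0.2529]
tool_rot: [0.356, 0.934, 0.0, -0.0]
ft_force: [-0.1, 0.9, -0.6]
grip_width: 0.0856
grasp_force: 0.0
```

apply_moves(
  commands=[
    [0,0,0,-0.1],
    [0,0,0,-0.1],
    [0,0,0,-0.1],
    [0,0,0,-0.1],
    [0,0,0,-0.1],
  ],
)

```text
clock: 2.23
eef_pos: [0.1543, -0.4753, 0.2529]
tool_rot: [0.102, 0.995, 0.0, -0.0]
ft_force: [-1.0, -0.1, -0.2]
grip_width: 0.0855
grasp_force: 0.0
```

apply_moves(
  commands=[
    [0,0,0,-0.1],
    [0,0,0,-0.096],
    [0,0,0,0],
    [0,0,0,0],
    [0,0,0,0],
  ],
)

```text
clock: 2.65
eef_pos: [0.1543, -0.4755, 0.2531]
tool_rot: [0.003, 1.0, 0.0, -0.0]
ft_force: [0.8, -0.1, -1.0]
grip_width: 0.0851
grasp_force: 0.0
```

apply_moves(
  commands=[
    [-1,0.5,0,0],
    [-1,0.5,0,0],
    [-1,0.5,0,0],
    [-1,0.5,0,0],
    [-1,0.5,0,0],
  ],
)

```text
clock: 3.07
eef_pos: [0.2553, -0.4255, 0.2533]
tool_rot: [0.003, 1.0, 0.0, -0.0]
ft_force: [1.2, -0.4, -0.7]
grip_width: 0.0854
grasp_force: 0.0
```

apply_moves(
  commands=[
    [-1,0.5,0,0],
    [-1,0.5,0,0],
    [-1,0.5,0,0],
    [-1,0.5,0,0],
    [-1,0.5,0,0],
  ],
)

```text
clock: 3.48
eef_pos: [0.3557, -0.3759, 0.2533]
tool_rot: [0.003, 1.0, 0.0, -0.0]
ft_force: [0.5, -0.2, -0.3]
grip_width: 0.0855
grasp_force: 0.0
```

apply_moves(
  commands=[
    [-1,0.4,0,0],
    [-1,0.4,0,0],
    [-1,0.3,0,0],
    [-1,0.3,0,0],
    [-0.6,0,0,0],
  ],
)

```text
clock: 3.9
eef_pos: [0.4488, -0.3477, 0.2531]
tool_rot: [0.002, 1.0, 0.0, 0.0]
ft_force: [-0.0, -0.5, -0.3]
grip_width: 0.0854
grasp_force: 0.0
```

Run:
```python
from h import *
st()
def balls(cam,f):
    im=snap(cam,f)['image']
    m=cv2.inRange(cv2.cvtColor(im,cv2.COLOR_BGR2HSV),(105,120,40),(130,255,255));m=cv2.morphologyEx(m,cv2.MORPH_CLOSE,np.ones((9,9)))
    n,l,s,c=cv2.connectedComponentsWithStats(m)
    for i in range(1,n):
        if s[i,4]>200: print(cam,s[i],c[i].round(1),px2w(f,*c[i],.044).round(4))
balls('wrist','w1');balls('top','t1')
```

```text
{'clock': 3.9, 'eef_pos': [0.449, -0.348, 0.253], 'tool_rot': [0.002, 1.0, 0.0, 0.0], 'joint_pos': [-0.659, 0.377, 0.193, 1.388, 0.001, -0.655], 'ft_force': [-0.001, -0.493, -0.338], 'grip_width': 0.085, 'grasp_force': 0.0}
wrist [ 296  182   61   59 2484] [325.8 210.2] [ 0.4471 -0.3457  0.044 ]
wrist [ 306  288   56   52 2017] [333.7 312. ] [ 0.558  -0.3375  0.044 ]
top [436 237  28  27 592] [449.7 250.3] [ 0.5565 -0.3402  0.044 ]
top [442 288  28  29 469] [453.2 303.5] [ 0.443  -0.3428  0.044 ]
```

View pics/w1.png

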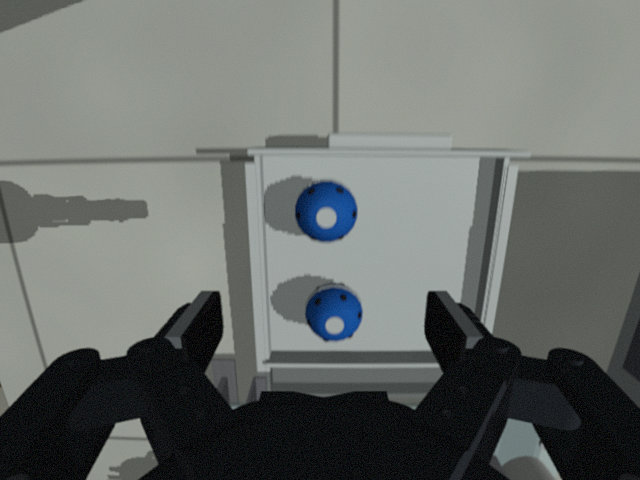

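The wrist picture shows the front ball at (326,210) and the rear one at (334,312), which agrees with the top camera within 3 mm. I'll go down on the front ball and grip it.

apply_moves(
  commands=[
    [0.12,0,1,0],
    [0,0,1,0],
    [0,0,1,0],
    [0,0,1,0],
    [0,0,1,0],
  ],
)

```text
clock: 4.42
eef_pos: [0.4434, -0.3491, 0.1526]
tool_rot: [0.003, 1.0, -0.0, -0.0]
ft_force: [-0.4, 0.0, -0.0]
grip_width: 0.0851
grasp_force: 0.0
```

apply_moves(
  commands=[
    [0,0.05,1,0],
    [0,0,1,0],
    [0,0,1,0],
    [0,0,1,0],
    [0,0,1,0],
  ],
)

```text
clock: 4.83
eef_pos: [0.4435, -0.3482, 0.0526]
tool_rot: [0.003, 1.0, -0.0, -0.0]
ft_force: [-0.8, 0.3, -0.6]
grip_width: 0.0853
grasp_force: 0.0
```

apply_moves(
  commands=[
    [0,0,0.5,0],
    [0,0,0,0],
    [0,0,0,0],
    [0,0,0,0],
    [0,0,0,0],
  ],
)

```text
clock: 5.25
eef_pos: [0.4454, -0.3488, 0.0449]
tool_rot: [0.002, 1.0, -0.001, 0.001]
ft_force: [-0.0, -0.6, 0.1]
grip_width: 0.0854
grasp_force: 0.0
```

apply_moves(
  commands=[
    [0,0,0,0],
    [0,0,0,0],
    [0,0,0,0],
    [0,0,0,0],
    [0,0,0,0],
  ],
  claw=1,
)

```text
clock: 5.67
eef_pos: [0.4454, -0.3481, 0.045]
tool_rot: [0.002, 1.0, -0.001, 0.001]
ft_force: [-0.7, 2.4, 6.1]
grip_width: 0.059
grasp_force: 63.8
```

apply_moves(
  commands=[
    [0,0,0,0],
    [0,0,0,0],
    [0,0,0,0],
    [0,0,0,0],
    [0,0,0,0],
  ],
)

```text
clock: 6.08
eef_pos: [0.4454, -0.3482, 0.045]
tool_rot: [0.002, 1.0, -0.001, 0.001]
ft_force: [-0.5, 1.6, 7.4]
grip_width: 0.0593
grasp_force: 63.8
```

apply_moves(
  commands=[
    [0,0,-0.4,0],
    [0,0,-0.7,0],
    [0,0,-1,0],
    [0,0,-1,0],
    [0,0,-1,0],
  ],
)

```text
clock: 6.5
eef_pos: [0.4442, -0.3477, 0.1264]
tool_rot: [0.002, 1.0, 0.0, -0.0]
ft_force: [0.7, -0.8, -0.8]
grip_width: 0.0593
grasp_force: 64.5
```

apply_moves(
  commands=[
    [0,0,-1,0],
    [0,0,-1,0],
    [0,0,-1,0],
    [0,0,-1,0],
    [0,0,-1,0],
  ],
)

```text
clock: 6.92
eef_pos: [0.4442, -0.3477, 0.2268]
tool_rot: [0.002, 1.0, -0.0, -0.0]
ft_force: [-0.0, -0.2, -1.2]
grip_width: 0.0588
grasp_force: 64.5
```

apply_moves(
  commands=[
    [0,0,-1,0],
    [0,0,-1,0],
    [0,0,-1,0],
    [0,0,-1,0],
    [0,0,0,0],
  ],
)

```text
clock: 7.33
eef_pos: [0.4457, -0.3488, 0.3104]
tool_rot: [0.002, 1.0, -0.003, 0.003]
ft_force: [0.4, 0.1, -0.4]
grip_width: 0.0593
grasp_force: 64.6
```

Run:
```python
from h import *
st()
snap('side','s1');snap('top','t2')
```

```text
{'clock': 7.333, 'eef_pos': [0.446, -0.349, 0.31], 'tool_rot': [0.002, 1.0, -0.003, 0.003], 'joint_pos': [-0.664, 0.355, 0.309, 1.517, -0.0, -0.659], 'ft_force': [0.389, 0.103, -0.355], 'grip_width': 0.059, 'grasp_force': 64.572}
```

View pics/s1.png

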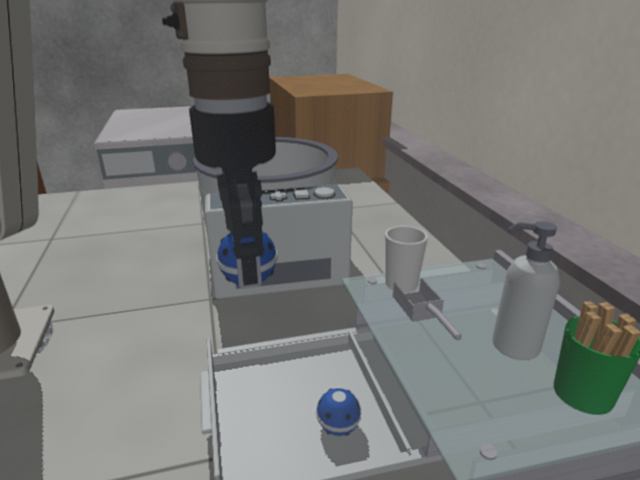

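The ball is held cleanly and the second one still stands in the tray. I'll carry it to the tub.

apply_moves(
  commands=[
    [-0.1,0.5,0,0],
    [-0.3,1,0,0],
    [-0.3,1,0,0],
    [-0.3,1,0,0],
    [-0.3,1,0,0],
  ],
)

```text
clock: 7.85
eef_pos: [0.4702, -0.2561, 0.3034]
tool_rot: [0.002, 1.0, 0.001, -0.002]
ft_force: [0.3, 0.5, -1.5]
grip_width: 0.0592
grasp_force: 64.6
```

apply_moves(
  commands=[
    [-0.3,1,0,0],
    [-0.3,1,0,0],
    [-0.3,1,0,0],
    [-0.3,1,0,0],
    [-0.3,1,0,0],
  ],
)

```text
clock: 8.27
eef_pos: [0.5006, -0.1561, 0.3035]
tool_rot: [0.002, 1.0, 0.001, -0.002]
ft_force: [1.0, 0.2, -1.2]
grip_width: 0.0592
grasp_force: 64.6
```

apply_moves(
  commands=[
    [-0.3,1,0,0],
    [-0.3,1,0,0],
    [-0.3,1,0,0],
    [-0.3,1,0,0],
    [-0.3,1,0,0],
  ],
)

```text
clock: 8.68
eef_pos: [0.5308, -0.0564, 0.3034]
tool_rot: [0.002, 1.0, 0.0, -0.002]
ft_force: [0.6, 0.4, -0.6]
grip_width: 0.0593
grasp_force: 64.6
```

apply_moves(
  commands=[
    [-0.3,1,0,0],
    [-0.3,1,0,0],
    [-0.3,1,0,0],
    [-0.3,1,0,0],
    [-0.3,1,0,0],
  ],
)

```text
clock: 9.1
eef_pos: [0.5612, 0.0432, 0.3034]
tool_rot: [0.002, 1.0, -0.0, -0.002]
ft_force: [0.3, -0.1, -0.6]
grip_width: 0.0594
grasp_force: 64.6
```

apply_moves(
  commands=[
    [-0.3,1,0,0],
    [-0.3,1,0,0],
    [-0.3,1,0,0],
    [-0.3,1,0,0],
    [-0.3,1,0,0],
  ],
)

```text
clock: 9.52
eef_pos: [0.5916, 0.143, 0.3033]
tool_rot: [0.002, 1.0, -0.0, -0.002]
ft_force: [-0.3, 0.4, -0.5]
grip_width: 0.0592
grasp_force: 64.6
```

apply_moves(
  commands=[
    [-0.2,1,0,0],
    [-0.2,1,0,0],
    [-0.2,1,0,0],
    [-0.2,1,0,0],
    [-0.2,1,0,0],
  ],
)

```text
clock: 9.93
eef_pos: [0.612, 0.2427, 0.3031]
tool_rot: [0.002, 1.0, -0.001, -0.002]
ft_force: [1.6, -0.3, -0.5]
grip_width: 0.0592
grasp_force: 64.6
```

apply_moves(
  commands=[
    [-0.1,1,0,0],
    [0,0.9,0,0],
    [0,0.2,0,0],
    [0,0,0,0],
    [0,0,0,0],
  ],
)

```text
clock: 10.35
eef_pos: [0.6147, 0.2831, 0.304]
tool_rot: [0.002, 1.0, -0.001, -0.001]
ft_force: [0.7, -0.4, -1.1]
grip_width: 0.0592
grasp_force: 64.6
```

Run:
```python
from h import *
st()
snap('top','t3')
```

```text
{'clock': 10.35, 'eef_pos': [0.615, 0.283, 0.304], 'tool_rot': [0.002, 1.0, -0.001, -0.001], 'joint_pos': [0.432, 0.626, 0.725, 1.672, -0.001, 0.436], 'ft_force': [0.74, -0.401, -1.128], 'grip_width': 0.059, 'grasp_force': 64.604}
```

View pics/t3.png

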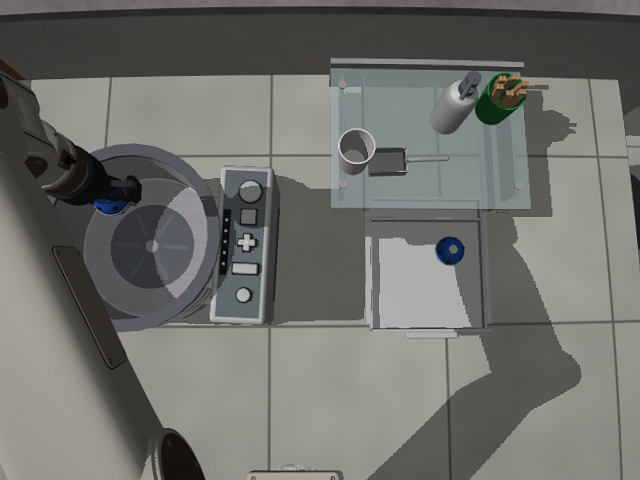

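The top picture shows the ball over the tub at (112,200), and the second ball unmoved at (450,250). Before going down I'll check how far the forearm and wrist clear the tub rim.

Run:
```python
from h import *
from scipy.optimize import least_squares,fsolve
D=[(.241,.0045,.5000,.253),(.377,.193,.5679,.2531),(.355,.309,.5662,.3104),(.626,.725,.6767,.304)]
for s in (1,-1):
    def fk(q,p): e=s*(q[1]-q[0]); return np.array([p[0]*np.sin(q[0])+p[1]*np.cos(e)-p[3]*np.sin(e), p[0]*np.cos(q[0])+p[1]*np.sin(e)+p[3]*np.cos(e)+p[2]])
    r=least_squares(lambda p:np.concatenate([fk(d[:2],p)-d[2:] for d in D]),[.35,.4,.0,0]);print(s,r.x,r.cost)
    if r.cost<1e-4:
        for t in [(.677,.105),(.60,.105)]:
            q=fsolve(lambda q:fk(q,r.x)-t,[.6,.4]);print(t,q,'elev',s*(q[1]-q[0]),'elbow z(rel)',r.x[0]*np.cos(q[0])+r.x[2],'r',r.x[0]*np.sin(q[0]))
```

```text
1 [ 0.48995818  0.39342046 -0.13665876  0.00574643] 5.365671671924086e-06
(0.677, 0.105) [0.68190376 0.30695768] elev -0.3749460731484089 elbow z(rel) 0.24373215402895865 r 0.30880701702870045
(0.6, 0.105) [0.53543671 0.04645358] elev -0.4889831344358326 elbow z(rel) 0.28472776394461025 r 0.249984837270074
-1 [ 0.43423423  0.40480546 -0.17700671  0.0244435 ] 0.020189745873140083
```

apply_moves(
  commands=[
    [0,0,1,0],
    [0,0,1,0],
    [0,0,1,0],
    [0,0,1,0],
    [0,0,1,0],
  ],
)

```text
clock: 10.82
eef_pos: [0.6154, 0.2816, 0.2048]
tool_rot: [0.003, 1.0, -0.0, 0.0]
ft_force: [-0.1, 0.6, -1.9]
grip_width: 0.0589
grasp_force: 64.6
```

apply_moves(
  commands=[
    [0,0,1,0],
    [0,0,1,0],
    [0,0,0.7,0],
    [0,0,0.5,0],
    [0,0,0.3,0],
  ],
)

```text
clock: 11.23
eef_pos: [0.6149, 0.2818, 0.1339]
tool_rot: [0.003, 1.0, -0.001, -0.001]
ft_force: [0.1, 0.3, -1.4]
grip_width: 0.0592
grasp_force: 64.6
```

apply_moves(
  commands=[
    [0,0,0.2,0],
    [0,0,0.1,0],
    [0,0,0.1,0],
    [0,0,0.1,0],
    [0,0,0,0],
  ],
)

```text
clock: 11.65
eef_pos: [0.6156, 0.2835, 0.1257]
tool_rot: [0.002, 1.0, 0.0, 0.0]
ft_force: [-0.5, 0.6, -0.6]
grip_width: 0.0591
grasp_force: 64.6
```

apply_moves(
  commands=[
    [0,0,0.2,0],
    [0,0,0.2,0],
    [0,0,0.2,0],
    [0,0,0.15,0],
    [0,0,0,0],
  ],
)

```text
clock: 12.07
eef_pos: [0.6148, 0.2831, 0.109]
tool_rot: [0.002, 1.0, -0.0, -0.001]
ft_force: [0.2, -0.2, -0.3]
grip_width: 0.0589
grasp_force: 64.6
```

apply_moves(
  commands=[
    [0,0,0.1,0],
    [0,0,0.1,0],
    [0,0,0,0],
    [0,0,0,0],
    [0,0,0,0],
  ],
)

```text
clock: 12.48
eef_pos: [0.6155, 0.2834, 0.1065]
tool_rot: [0.002, 1.0, 0.0, 0.0]
ft_force: [0.1, 0.3, -0.3]
grip_width: 0.0594
grasp_force: 64.6
```

apply_moves(
  commands=[
    [0,0,0.1,0],
    [0,0,0,0],
    [0,0,0,0],
    [0,0,0,0],
    [0,0,0,0],
  ],
)

```text
clock: 12.9
eef_pos: [0.6154, 0.2833, 0.1044]
tool_rot: [0.002, 1.0, 0.0, 0.0]
ft_force: [-0.2, 0.4, -0.6]
grip_width: 0.0595
grasp_force: 64.6
```

apply_moves(
  commands=[
    [0,0,0.06,0],
    [0,0,0,0],
    [0,0,0,0],
    [0,0,0,0],
    [0,0,0,0],
  ],
)

```text
clock: 13.32
eef_pos: [0.6156, 0.2834, 0.1041]
tool_rot: [0.002, 1.0, 0.0, 0.0]
ft_force: [-2.5, -0.3, 5.5]
grip_width: 0.059
grasp_force: 65.2
```

Contact is at 5.5 N with the ball on the floor. I'll release and lift.

apply_moves(
  commands=[
    [0,0,0,0],
    [0,0,0,0],
    [0,0,0,0],
    [0,0,0,0],
    [0,0,0,0],
  ],
  claw=0,
)

```text
clock: 13.73
eef_pos: [0.6153, 0.2833, 0.1027]
tool_rot: [0.002, 1.0, -0.0, -0.0]
ft_force: [-0.2, 0.3, -0.6]
grip_width: 0.0853
grasp_force: 0.0
```

apply_moves(
  commands=[
    [0,0,0,0],
    [0,0,-0.3,0],
    [0,0,-0.7,0],
    [0,0,-1,0],
    [0,0,-1,0],
  ],
)

```text
clock: 14.15
eef_pos: [0.615, 0.2831, 0.1635]
tool_rot: [0.002, 1.0, -0.0, -0.001]
ft_force: [-0.2, 0.7, 1.1]
grip_width: 0.0857
grasp_force: 0.0
```

apply_moves(
  commands=[
    [0,0,-1,0],
    [0,0,-1,0],
    [0,0,-1,0],
    [0,0,-1,0],
    [0,0,-1,0],
  ],
)

```text
clock: 14.57
eef_pos: [0.6153, 0.2833, 0.2648]
tool_rot: [0.002, 1.0, 0.0, 0.0]
ft_force: [0.3, 0.7, 0.5]
grip_width: 0.0854
grasp_force: 0.0
```

apply_moves(
  commands=[
    [0,0,-1,0],
    [0,0,-0.9,0],
    [0,0,0,0],
    [0,0,0,0],
    [0,0,0,0],
  ],
)

```text
clock: 14.98
eef_pos: [0.6152, 0.2832, 0.3002]
tool_rot: [0.002, 1.0, -0.0, -0.001]
ft_force: [0.2, 0.8, -0.0]
grip_width: 0.0853
grasp_force: 0.0
```

```bash
cat >> h.py <<'E'
def balls(cam,f,z=.044):
    im=snap(cam,f)['image']
    m=cv2.inRange(cv2.cvtColor(im,cv2.COLOR_BGR2HSV),(105,120,40),(130,255,255));m=cv2.morphologyEx(m,cv2.MORPH_CLOSE,np.ones((9,9)))
    n,l,s,c=cv2.connectedComponentsWithStats(m)
    for i in range(1,n):
        if s[i,4]>150: print(cam,s[i],c[i].round(1),px2w(f,*c[i],z).round(4))
E
python3 - <<'E'
from h import *
st();balls('wrist','w2',.103);balls('top','t4')
E
```

```text
{'clock': 14.983, 'eef_pos': [0.615, 0.283, 0.3], 'tool_rot': [0.002, 1.0, -0.0, -0.001], 'joint_pos': [0.431, 0.625, 0.712, 1.66, 0.0, 0.436], 'ft_force': [0.172, 0.774, -0.045], 'grip_width': 0.085, 'grasp_force': 0.0}
wrist [ 293  186   63   63 2759] [323.9 215.7] [0.616  0.2831 0.103 ]
top [136 204  30  29 671] [150.2 218.3] [0.6297 0.3041 0.044 ]
top [436 237  28  28 589] [449.7 250.2] [ 0.5566 -0.3403  0.044 ]
```

Ball one stands at (0.616, 0.283). Going back for ball two.

apply_moves(
  commands=[
    [0.1,-1,0,0],
    [0.1,-1,0,0],
    [0.1,-1,0,0],
    [0.1,-1,0,0],
    [0.1,-1,0,0],
  ],
)

```text
clock: 15.5
eef_pos: [0.6041, 0.1824, 0.2995]
tool_rot: [0.002, 1.0, -0.0, -0.001]
ft_force: [-0.2, 0.0, 0.0]
grip_width: 0.0851
grasp_force: 0.0
```

apply_moves(
  commands=[
    [0.1,-1,0,0],
    [0.1,-1,0,0],
    [0.1,-1,0,0],
    [0.1,-1,0,0],
    [0.1,-1,0,0],
  ],
)

```text
clock: 15.92
eef_pos: [0.5937, 0.0824, 0.2997]
tool_rot: [0.002, 1.0, -0.0, -0.001]
ft_force: [0.4, 0.2, -0.4]
grip_width: 0.0856
grasp_force: 0.0
```

apply_moves(
  commands=[
    [0.1,-1,0,0],
    [0.1,-1,0,0],
    [0.1,-1,0,0],
    [0.1,-1,0,0],
    [0.1,-1,0,0],
  ],
)

```text
clock: 16.33
eef_pos: [0.5832, -0.0175, 0.2997]
tool_rot: [0.002, 1.0, 0.0, -0.001]
ft_force: [0.3, 0.5, 0.3]
grip_width: 0.0856
grasp_force: 0.0
```

apply_moves(
  commands=[
    [0.1,-1,0,0],
    [0.1,-1,0,0],
    [0.1,-1,0,0],
    [0.1,-1,0,0],
    [0.1,-1,0,0],
  ],
)

```text
clock: 16.75
eef_pos: [0.5727, -0.1173, 0.2997]
tool_rot: [0.002, 1.0, 0.0, -0.001]
ft_force: [0.1, -0.1, 0.0]
grip_width: 0.0854
grasp_force: 0.0
```

apply_moves(
  commands=[
    [0.1,-1,0,0],
    [0.1,-1,0,0],
    [0.1,-1,0,0],
    [0.1,-1,0,0],
    [0.1,-1,0,0],
  ],
)

```text
clock: 17.17
eef_pos: [0.5623, -0.2172, 0.2996]
tool_rot: [0.002, 1.0, 0.0, -0.001]
ft_force: [-0.1, 0.8, 0.4]
grip_width: 0.0855
grasp_force: 0.0
```

apply_moves(
  commands=[
    [0.1,-1,0,0],
    [0.1,-1,0,0],
    [0.1,-1,0,0],
    [0.1,-1,0,0],
    [0,-1,0,0],
  ],
)

```text
clock: 17.58
eef_pos: [0.5537, -0.3171, 0.2997]
tool_rot: [0.002, 1.0, 0.001, -0.001]
ft_force: [-0.0, -0.0, 0.2]
grip_width: 0.0855
grasp_force: 0.0
```

apply_moves(
  commands=[
    [0,-0.8,0.5,0],
    [0,-0.3,1,0],
    [0,0,1,0],
    [0,0,0,0],
    [0,0,0,0],
  ],
)

```text
clock: 18.0
eef_pos: [0.5533, -0.3377, 0.2483]
tool_rot: [0.002, 1.0, 0.002, -0.002]
ft_force: [0.2, 0.0, -0.5]
grip_width: 0.0851
grasp_force: 0.0
```

Run:
```python
from h import *
st();balls('wrist','w3');balls('top','t5')
```

```text
{'clock': 18.0, 'eef_pos': [0.553, -0.338, 0.248], 'tool_rot': [0.002, 1.0, 0.002, -0.002], 'joint_pos': [-0.548, 0.555, 0.462, 1.483, 0.0, -0.543], 'ft_force': [0.198, 0.009, -0.495], 'grip_width': 0.085, 'grasp_force': 0.0}
wrist [ 292  188   63   61 2604] [323.2 216.5] [ 0.5558 -0.3378  0.044 ]
top [136 204  30  29 673] [150.2 218.2] [0.6298 0.3042 0.044 ]
top [436 237  28  27 547] [449.3 251. ] [ 0.555  -0.3394  0.044 ]
```

apply_moves(
  commands=[
    [-0.13,0,1,0],
    [0,0,1,0],
    [0,0,1,0],
    [0,0,1,0],
    [0,0,1,0],
  ],
)

```text
clock: 18.52
eef_pos: [0.5584, -0.3385, 0.1524]
tool_rot: [0.002, 1.0, -0.001, 0.002]
ft_force: [-0.6, 1.6, -0.3]
grip_width: 0.0854
grasp_force: 0.0
```

apply_moves(
  commands=[
    [0,0,1,0],
    [0,0,1,0],
    [0,0,1,0],
    [0,0,1,0],
    [0,0,0.6,0],
  ],
)

```text
clock: 18.93
eef_pos: [0.5575, -0.338, 0.0585]
tool_rot: [0.002, 1.0, -0.0, 0.0]
ft_force: [-0.6, -0.6, 0.2]
grip_width: 0.0852
grasp_force: 0.0
```

apply_moves(
  commands=[
    [0,0,0.3,0],
    [0,0,0.2,0],
    [0,0,0,0],
    [0,0,0,0],
    [0,0,0,0],
  ],
)

```text
clock: 19.35
eef_pos: [0.5581, -0.339, 0.0506]
tool_rot: [0.002, 1.0, -0.001, 0.001]
ft_force: [-0.1, -0.0, -0.0]
grip_width: 0.0852
grasp_force: 0.0
```

apply_moves(
  commands=[
    [0.08,0,0.25,0],
    [0,0,0,0],
    [0,0,0,0],
    [0,0,0,0],
    [0,0,0,0],
  ],
)

```text
clock: 19.77
eef_pos: [0.5556, -0.3385, 0.0442]
tool_rot: [0.002, 1.0, -0.0, 0.0]
ft_force: [-0.1, -0.5, -0.6]
grip_width: 0.0855
grasp_force: 0.0
```

apply_moves(
  commands=[
    [0,0,0,0],
    [0,0,0,0],
    [0,0,0,0],
    [0,0,0,0],
    [0,0,0,0],
  ],
  claw=1,
)

```text
clock: 20.18
eef_pos: [0.5562, -0.3386, 0.0449]
tool_rot: [0.002, 1.0, -0.0, 0.001]
ft_force: [0.6, 1.3, 4.4]
grip_width: 0.0593
grasp_force: 64.8
```

apply_moves(
  commands=[
    [0,0,0,0],
    [0,0,0,0],
    [0,0,0,0],
    [0,0,0,0],
    [0,0,0,0],
  ],
)

```text
clock: 20.6
eef_pos: [0.5562, -0.3386, 0.0449]
tool_rot: [0.002, 1.0, -0.0, 0.001]
ft_force: [-0.2, -0.4, 5.2]
grip_width: 0.0591
grasp_force: 64.9
```

apply_moves(
  commands=[
    [0,0,-0.4,0],
    [0,0,-0.7,0],
    [0,0,-1,0],
    [0,0,-1,0],
    [0,0,-1,0],
  ],
)

```text
clock: 21.02
eef_pos: [0.5546, -0.338, 0.126]
tool_rot: [0.002, 1.0, 0.001, -0.001]
ft_force: [0.4, -0.4, -1.9]
grip_width: 0.0589
grasp_force: 64.7
```

apply_moves(
  commands=[
    [0,0,-1,0],
    [0,0,-1,0],
    [0,0,-1,0],
    [0,0,-1,0],
    [0,0,-1,0],
  ],
)

```text
clock: 21.43
eef_pos: [0.5548, -0.3381, 0.2264]
tool_rot: [0.002, 1.0, 0.0, -0.001]
ft_force: [-0.6, -0.6, -1.0]
grip_width: 0.0589
grasp_force: 64.7
```

apply_moves(
  commands=[
    [0,0,-1,0],
    [0,0,-1,0],
    [0,0,-1,0],
    [0,0,-1,0],
    [0,0,0,0],
  ],
)

```text
clock: 21.85
eef_pos: [0.5564, -0.3391, 0.3105]
tool_rot: [0.002, 1.0, -0.002, 0.003]
ft_force: [0.2, -0.2, 0.6]
grip_width: 0.0593
grasp_force: 64.7
```

Run:
```python
from h import *
st();balls('side','s2');balls('top','t6')
```

```text
{'clock': 21.85, 'eef_pos': [0.556, -0.339, 0.31], 'tool_rot': [0.002, 1.0, -0.002, 0.003], 'joint_pos': [-0.547, 0.553, 0.616, 1.628, -0.0, -0.543], 'ft_force': [0.157, -0.202, 0.557], 'grip_width': 0.059, 'grasp_force': 64.7}
side [318 214  25  53 930] [331.5 239.8] [0.6938 0.1666 0.044 ]
top [136 204  30  29 673] [150.2 218.2] [0.6298 0.3042 0.044 ]
top [481 215  31  33 344] [495.4 238.7] [ 0.5811 -0.4422  0.044 ]
```

apply_moves(
  commands=[
    [0,0.5,0,0],
    [0.05,1,0,0],
    [0.05,1,0,0],
    [0.05,1,0,0],
    [0.05,1,0,0],
  ],
)

```text
clock: 22.37
eef_pos: [0.5508, -0.2465, 0.3035]
tool_rot: [0.002, 1.0, 0.001, -0.002]
ft_force: [0.2, 0.2, -1.0]
grip_width: 0.0595
grasp_force: 64.7
```

apply_moves(
  commands=[
    [0.05,1,0,0],
    [0.05,1,0,0],
    [0.05,1,0,0],
    [0.05,1,0,0],
    [0.05,1,0,0],
  ],
)

```text
clock: 22.78
eef_pos: [0.546, -0.1464, 0.3038]
tool_rot: [0.002, 1.0, 0.001, -0.002]
ft_force: [0.0, -0.2, -0.7]
grip_width: 0.059
grasp_force: 64.7
```

apply_moves(
  commands=[
    [0.05,1,0,0],
    [0.05,1,0,0],
    [0.05,1,0,0],
    [0.05,1,0,0],
    [0.05,1,0,0],
  ],
)

```text
clock: 23.2
eef_pos: [0.5413, -0.0466, 0.3038]
tool_rot: [0.002, 1.0, 0.0, -0.002]
ft_force: [0.3, -0.2, -1.6]
grip_width: 0.0592
grasp_force: 64.7
```

apply_moves(
  commands=[
    [0.05,1,0,0],
    [0.05,1,0,0],
    [0.05,1,0,0],
    [0.05,1,0,0],
    [0.05,1,0,0],
  ],
)

```text
clock: 23.62
eef_pos: [0.5366, 0.0531, 0.3039]
tool_rot: [0.002, 1.0, -0.0, -0.002]
ft_force: [0.1, -0.1, -1.3]
grip_width: 0.059
grasp_force: 64.7
```

apply_moves(
  commands=[
    [0.05,1,0,0],
    [0.05,1,0,0],
    [0.05,1,0,0],
    [0.05,1,0,0],
    [0.05,1,0,0],
  ],
)

```text
clock: 24.03
eef_pos: [0.532, 0.1529, 0.3038]
tool_rot: [0.002, 1.0, -0.0, -0.002]
ft_force: [0.4, 0.4, -0.5]
grip_width: 0.0591
grasp_force: 64.7
```

apply_moves(
  commands=[
    [0.05,1,0,0],
    [0.05,1,0,0],
    [0.05,1,0,0],
    [0,1,0,0],
    [0,1,0,0],
  ],
)

```text
clock: 24.45
eef_pos: [0.5295, 0.2527, 0.3038]
tool_rot: [0.002, 1.0, -0.001, -0.002]
ft_force: [0.0, 0.2, -0.5]
grip_width: 0.0591
grasp_force: 64.7
```

apply_moves(
  commands=[
    [0,1,0,0],
    [0,0.6,0,0],
    [0,0,0,0],
    [0,0,0,0],
    [0,0,0,0],
  ],
)

```text
clock: 24.87
eef_pos: [0.531, 0.2829, 0.3054]
tool_rot: [0.002, 1.0, -0.001, -0.001]
ft_force: [0.6, -0.2, -1.0]
grip_width: 0.0593
grasp_force: 64.7
```

Run:
```python
from h import *
st();balls('top','t7',.103);balls('wrist','w7',.103)
```

```text
{'clock': 24.867, 'eef_pos': [0.531, 0.283, 0.305], 'tool_rot': [0.002, 1.0, -0.001, -0.001], 'joint_pos': [0.49, 0.442, 0.425, 1.556, -0.0, 0.495], 'ft_force': [0.6, -0.153, -1.037], 'grip_width': 0.059, 'grasp_force': 64.691}
top [136 204  30  29 671] [150.2 218.2] [0.6183 0.2841 0.103 ]
top [ 92 245  32  22 323] [108.3 258.2] [0.537  0.3666 0.103 ]
wrist [  245   254   159   144 15388] [323.4 321.8] [0.6481 0.2814 0.103 ]
```

View pics/w7.png

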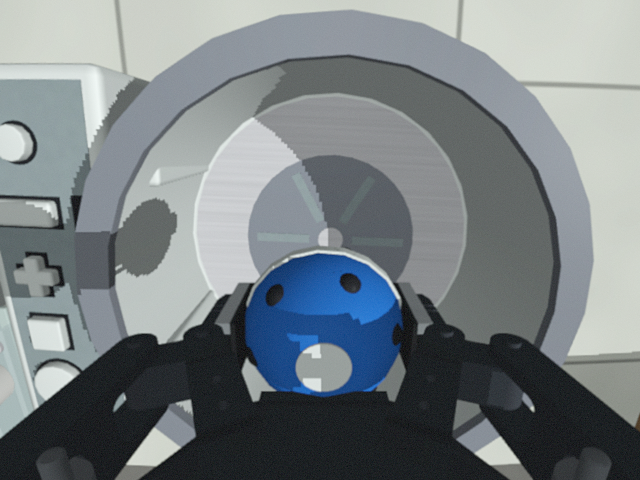

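The wrist picture shows the held ball at (323,325), and the tub floor's hub at (330,238), clear of the landing spot. I'll lower it.

apply_moves(
  commands=[
    [0,0,1,0],
    [0,0,1,0],
    [0,0,1,0],
    [0,0,1,0],
    [0,0,1,0],
  ],
)

```text
clock: 25.38
eef_pos: [0.5316, 0.2825, 0.2056]
tool_rot: [0.003, 1.0, 0.0, 0.0]
ft_force: [0.6, 0.9, -0.1]
grip_width: 0.0587
grasp_force: 64.7
```

apply_moves(
  commands=[
    [0,0,1,0],
    [0,0,1,0],
    [0,0,0.7,0],
    [0,0,0.5,0],
    [0,0,0.3,0],
  ],
)

```text
clock: 25.8
eef_pos: [0.531, 0.2825, 0.1349]
tool_rot: [0.003, 1.0, -0.0, -0.001]
ft_force: [0.5, -0.3, -1.1]
grip_width: 0.0595
grasp_force: 64.7
```

apply_moves(
  commands=[
    [0,0,0.3,0],
    [0,0,0.3,0],
    [0,0,0.2,0],
    [0,0,0.2,0],
    [0,0,0,0],
  ],
)

```text
clock: 26.22
eef_pos: [0.5312, 0.2836, 0.1156]
tool_rot: [0.002, 1.0, -0.0, -0.0]
ft_force: [-0.4, -0.0, -1.6]
grip_width: 0.059
grasp_force: 64.7
```

apply_moves(
  commands=[
    [0,0,0.1,0],
    [0,0,0.1,0],
    [0,0,0,0],
    [0,0,0,0],
    [0,0,0,0],
  ],
)

```text
clock: 26.63
eef_pos: [0.5315, 0.2838, 0.1123]
tool_rot: [0.002, 1.0, 0.0, 0.0]
ft_force: [0.3, 0.9, -1.3]
grip_width: 0.0592
grasp_force: 64.7
```

apply_moves(
  commands=[
    [0,0,0.1,0],
    [0,0,0.1,0],
    [0,0,0.1,0],
    [0,0,0,0],
    [0,0,0,0],
  ],
)

```text
clock: 27.05
eef_pos: [0.5312, 0.2836, 0.1058]
tool_rot: [0.002, 1.0, -0.0, -0.0]
ft_force: [1.2, 0.3, -1.5]
grip_width: 0.0592
grasp_force: 64.7
```

apply_moves(
  commands=[
    [0,0,0.07,0],
    [0,0,0,0],
    [0,0,0,0],
    [0,0,0,0],
    [0,0,0,0],
  ],
)

```text
clock: 27.47
eef_pos: [0.5314, 0.2837, 0.1048]
tool_rot: [0.002, 1.0, 0.0, 0.0]
ft_force: [0.5, 0.2, -0.8]
grip_width: 0.0592
grasp_force: 64.7
```

apply_moves(
  commands=[
    [0,0,0.05,0],
    [0,0,0,0],
    [0,0,0,0],
    [0,0,0,0],
    [0,0,0,0],
  ],
)

```text
clock: 27.88
eef_pos: [0.5316, 0.2838, 0.1039]
tool_rot: [0.002, 1.0, 0.0, 0.0]
ft_force: [-0.1, 0.7, 0.7]
grip_width: 0.0593
grasp_force: 64.8
```

apply_moves(
  commands=[
    [0,0,0.03,0],
    [0,0,0,0],
    [0,0,0,0],
    [0,0,0,0],
    [0,0,0,0],
  ],
)

```text
clock: 28.3
eef_pos: [0.5316, 0.2838, 0.104]
tool_rot: [0.002, 1.0, 0.0, 0.0]
ft_force: [-1.9, -0.6, 5.4]
grip_width: 0.0589
grasp_force: 65.2
```

apply_moves(
  commands=[
    [0,0,0,0],
    [0,0,0,0],
    [0,0,0,0],
    [0,0,0,0],
    [0,0,0,0],
  ],
  claw=0,
)

```text
clock: 28.72
eef_pos: [0.5313, 0.2836, 0.1027]
tool_rot: [0.002, 1.0, -0.0, -0.0]
ft_force: [0.7, 0.3, 0.6]
grip_width: 0.0856
grasp_force: 0.0
```

apply_moves(
  commands=[
    [0,0,0,0],
    [0,0,-0.3,0],
    [0,0,-0.7,0],
    [0,0,-1,0],
    [0,0,-1,0],
  ],
)

```text
clock: 29.13
eef_pos: [0.531, 0.2835, 0.1635]
tool_rot: [0.002, 1.0, -0.0, -0.001]
ft_force: [-0.3, 0.3, 0.4]
grip_width: 0.0855
grasp_force: 0.0
```

apply_moves(
  commands=[
    [0,0,-1,0],
    [0,0,-1,0],
    [0,0,-1,0],
    [0,0,-1,0],
    [0,0,-1,0],
  ],
)

```text
clock: 29.55
eef_pos: [0.5313, 0.2836, 0.2647]
tool_rot: [0.002, 1.0, 0.0, 0.0]
ft_force: [-0.3, 1.0, -0.5]
grip_width: 0.0852
grasp_force: 0.0
```

apply_moves(
  commands=[
    [0,0,-1,0],
    [0,0,-0.9,0],
    [0,0,0,0],
    [0,0,0,0],
    [0,0,0,0],
  ],
)

```text
clock: 29.97
eef_pos: [0.5311, 0.2836, 0.3004]
tool_rot: [0.002, 1.0, -0.0, -0.0]
ft_force: [-0.0, -0.2, -1.2]
grip_width: 0.0852
grasp_force: 0.0
```

Run:
```python
from h import *
st();balls('wrist','w8',.103);balls('top','t8',.103)
```

```text
{'clock': 29.967, 'eef_pos': [0.531, 0.284, 0.3], 'tool_rot': [0.002, 1.0, -0.0, -0.0], 'joint_pos': [0.49, 0.442, 0.413, 1.543, -0.0, 0.495], 'ft_force': [-0.024, -0.176, -1.218], 'grip_width': 0.085, 'grasp_force': 0.0}
wrist [ 293  185   64   63 2751] [324.  214.9] [0.5312 0.2835 0.103 ]
wrist [ 295  272   59   56 2344] [324.1 297.9] [0.6175 0.2832 0.103 ]
top [136 204  30  29 671] [150.2 218.3] [0.6183 0.2841 0.103 ]
top [134 246  30  29 631] [149. 261.] [0.531  0.2828 0.103 ]
```

View pics/w8.png

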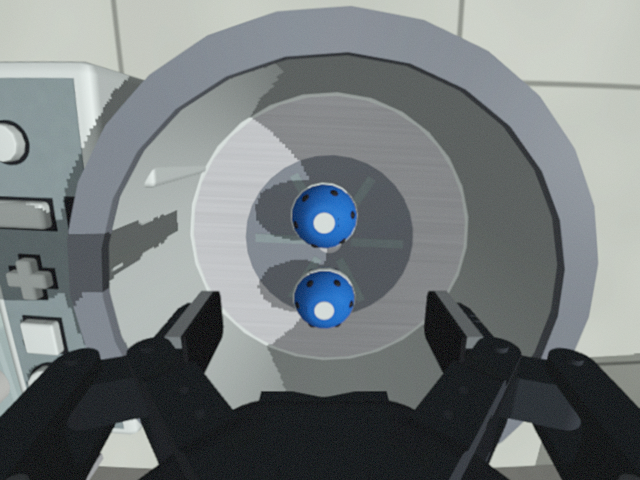

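Both balls stand in the tub at (324,215) and (324,298), positions (0.531,0.283) and (0.617,0.283). I'll shut the gripper and go to the power key.

apply_moves(
  commands=[
    [0.3,-1,0,0],
    [0.3,-1,0,0],
    [0.3,-1,0,0],
    [0.3,-1,0,0],
    [0.4,-1,0,0],
  ],
  claw=1,
)

```text
clock: 30.48
eef_pos: [0.4982, 0.1828, 0.2996]
tool_rot: [0.002, 1.0, -0.0, -0.001]
ft_force: [0.0, -0.7, -0.5]
grip_width: 0.0255
grasp_force: 0.0
```

apply_moves(
  commands=[
    [0.4,-1,0,0],
    [0.4,-1,0,0],
    [0.4,-1,0.5,0],
    [0.4,-1,0.5,0],
    [0.4,-1,0.5,0],
  ],
)

```text
clock: 30.9
eef_pos: [0.4574, 0.083, 0.2697]
tool_rot: [0.002, 1.0, -0.0, -0.001]
ft_force: [1.1, -0.3, 0.1]
grip_width: -0.0001
grasp_force: 0.0
```

apply_moves(
  commands=[
    [0,-0.35,0.3,0],
    [0,0,0,0],
    [0,0,0,0],
    [0,0,0,0],
    [0,0,0,0],
  ],
)

```text
clock: 31.32
eef_pos: [0.4592, 0.078, 0.2655]
tool_rot: [0.002, 1.0, 0.0, 0.0]
ft_force: [0.9, 0.8, 0.3]
grip_width: 0.0
grasp_force: 0.0
```

Run:
```python
from h import *
st();snap('side','s3');snap('wrist','w9')
im=cv2.imread('pics/s3.png')[120:300,180:380];a=cv2.resize(im,None,fx=2,fy=2)
b=cv2.imread('pics/w9.png');b=cv2.resize(b,(400,300))
o=np.zeros((360,800,3),np.uint8);o[:,:400]=a;o[:300,400:]=b;cv2.imwrite('pics/c2.png',o)
```

```text
{'clock': 31.317, 'eef_pos': [0.459, 0.078, 0.265], 'tool_rot': [0.002, 1.0, 0.0, 0.0], 'joint_pos': [0.168, 0.167, -0.056, 1.347, 0.0, 0.171], 'ft_force': [0.862, 0.824, 0.345], 'grip_width': 0.0, 'grasp_force': 0.0}
```

View pics/c2.png

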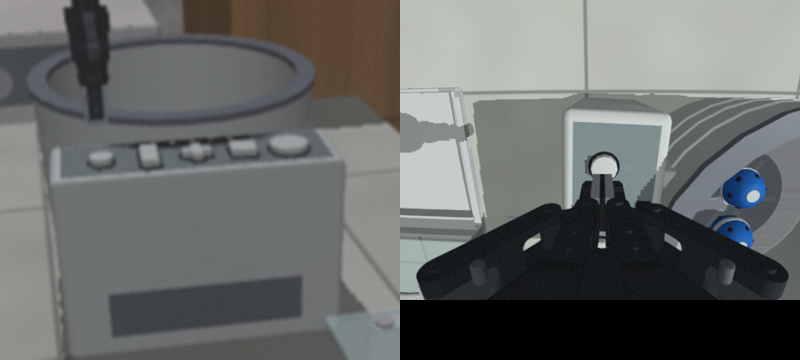

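The fingertips sit over the power key, crop (603,165), on its column. Pressing it now.

apply_moves(
  commands=[
    [0,0,0.7,0],
    [0,0,0.5,0],
    [0,0,0.3,0],
    [0,0,0.1,0],
    [0,0,0,0],
  ],
)

```text
clock: 31.83
eef_pos: [0.4583, 0.0773, 0.2328]
tool_rot: [0.002, 1.0, -0.0, -0.0]
ft_force: [0.7, 0.9, -0.0]
grip_width: 0.0001
grasp_force: 0.0
```

apply_moves(
  commands=[
    [0,0,0.1,0],
    [0,0,0.1,0],
    [0,0,0,0],
    [0,0,0,0],
    [0,0,0,0],
  ],
)

```text
clock: 32.25
eef_pos: [0.459, 0.0772, 0.2298]
tool_rot: [0.002, 1.0, 0.0, 0.001]
ft_force: [2.1, 0.8, 2.1]
grip_width: -0.0001
grasp_force: 1.0
```

apply_moves(
  commands=[
    [0,0,0.1,0],
    [0,0,0.08,0],
    [0,0,0.04,0],
    [0,0,0,0],
    [0,0,0,0],
  ],
)

```text
clock: 32.67
eef_pos: [0.459, 0.0772, 0.2252]
tool_rot: [0.002, 1.0, 0.0, 0.001]
ft_force: [0.4, 1.5, 4.9]
grip_width: 0.0002
grasp_force: 2.4
```

Power reached about 5.8 mm at 4.9 N, so it is pressed. Next is tub-clean.

apply_moves(
  commands=[
    [0,0,-0.5,0],
    [0,0,-0.5,0],
    [0,0,-1,0],
    [-0.7,-0.04,0,0],
    [-0.9,-0.04,0,0],
  ],
)

```text
clock: 33.08
eef_pos: [0.4899, 0.075, 0.2654]
tool_rot: [0.002, 1.0, -0.0, -0.0]
ft_force: [0.3, 0.2, -0.2]
grip_width: -0.0001
grasp_force: 0.0
```

apply_moves(
  commands=[
    [-1,-0.06,0,0],
    [-1,-0.06,0,0],
    [-1,-0.06,0,0],
    [-1,-0.06,0,0],
    [-0.8,-0.06,0,0],
  ],
)

```text
clock: 33.5
eef_pos: [0.5869, 0.0683, 0.2631]
tool_rot: [0.002, 1.0, -0.001, -0.001]
ft_force: [0.6, 0.7, -0.4]
grip_width: -0.0001
grasp_force: 0.0
```

apply_moves(
  commands=[
    [-0.6,0,0,0],
    [0,0,0,0],
    [0,0,0,0],
    [0,0,0,0],
    [0,0,0,0],
  ],
)

```text
clock: 33.92
eef_pos: [0.5974, 0.0688, 0.2645]
tool_rot: [0.002, 1.0, -0.0, -0.001]
ft_force: [-1.4, -0.0, 1.2]
grip_width: -0.0
grasp_force: 0.0
```

apply_moves(
  commands=[
    [-0.1,0.04,0.6,0],
    [0,0,0.5,0],
    [0,0,0.3,0],
    [0,0,0.15,0],
    [0,0,0,0],
  ],
)

```text
clock: 34.33
eef_pos: [0.5995, 0.0696, 0.2327]
tool_rot: [0.002, 1.0, -0.0, -0.001]
ft_force: [-0.2, -0.8, 0.2]
grip_width: 0.0002
grasp_force: 0.0
```

apply_moves(
  commands=[
    [0,0,0.1,0],
    [0,0,0.1,0],
    [0,0,0.1,0],
    [0,0,0,0],
    [0,0,0,0],
  ],
)

```text
clock: 34.75
eef_pos: [0.6006, 0.0696, 0.2284]
tool_rot: [0.002, 1.0, 0.0, 0.001]
ft_force: [-0.9, 0.5, 2.9]
grip_width: 0.0001
grasp_force: 1.5
```

apply_moves(
  commands=[
    [0,0,0.1,0],
    [0,0,0.05,0],
    [0,0,0,0],
    [0,0,0,0],
    [0,0,0,0],
  ],
)

```text
clock: 35.17
eef_pos: [0.6007, 0.0696, 0.2251]
tool_rot: [0.002, 1.0, 0.0, 0.0]
ft_force: [-0.3, 0.5, 4.0]
grip_width: 0.0002
grasp_force: 2.4
```

Tub-clean is pressed. Next is water-level.

apply_moves(
  commands=[
    [0,0,-0.5,0],
    [0,0,-0.5,0],
    [0,0,-1,0],
    [0.7,0.05,0,0],
    [0.9,0.05,0,0],
  ],
)

```text
clock: 35.58
eef_pos: [0.5697, 0.0718, 0.266]
tool_rot: [0.002, 1.0, 0.0, 0.001]
ft_force: [-0.0, -0.1, -0.0]
grip_width: -0.0001
grasp_force: 0.0
```

apply_moves(
  commands=[
    [1,0.05,0,0],
    [1,0.05,0,0],
    [0.8,0.05,0,0],
    [0.3,0,0,0],
    [0,0,0,0],
  ],
)

```text
clock: 36.0
eef_pos: [0.5056, 0.0751, 0.2655]
tool_rot: [0.002, 1.0, -0.0, 0.0]
ft_force: [0.8, -0.3, -0.2]
grip_width: -0.0001
grasp_force: 0.0
```

apply_moves(
  commands=[
    [0,0,0,0],
    [0,0,0,0],
    [0,0,0,0],
    [0,0,0,0],
    [0,0,0,0],
  ],
)

```text
clock: 36.42
eef_pos: [0.5069, 0.075, 0.2644]
tool_rot: [0.002, 1.0, -0.0, -0.0]
ft_force: [-0.3, 1.1, -0.2]
grip_width: -0.0002
grasp_force: 0.0
```

apply_moves(
  commands=[
    [0,0,0.6,0],
    [0,0,0.5,0],
    [0,0,0.3,0],
    [0,0,0.15,0],
    [0,0,0,0],
  ],
)

```text
clock: 36.83
eef_pos: [0.5059, 0.0749, 0.2326]
tool_rot: [0.002, 1.0, -0.0, -0.001]
ft_force: [0.2, 0.6, -0.8]
grip_width: -0.0003
grasp_force: 0.0
```

apply_moves(
  commands=[
    [0,0,0.1,0],
    [0,0,0.1,0],
    [0,0,0.1,0],
    [0,0,0,0],
    [0,0,0,0],
  ],
)

```text
clock: 37.25
eef_pos: [0.5068, 0.0751, 0.2283]
tool_rot: [0.002, 1.0, 0.0, 0.001]
ft_force: [-0.9, -0.8, 2.1]
grip_width: 0.0003
grasp_force: 1.5
```

apply_moves(
  commands=[
    [0,0,0.08,0],
    [0,0,0.04,0],
    [0,0,0,0],
    [0,0,0,0],
    [0,0,0,0],
  ],
)

```text
clock: 37.67
eef_pos: [0.5068, 0.0751, 0.2257]
tool_rot: [0.002, 1.0, 0.0, 0.0]
ft_force: [-0.1, -0.1, 4.8]
grip_width: -0.0002
grasp_force: 2.2
```

Water-level is pressed. I'll move over start and check the balls before pressing.

apply_moves(
  commands=[
    [0,0,-0.5,0],
    [0,0,-0.5,0],
    [0,0,-1,0],
    [-0.7,-0.05,0,0],
    [-0.9,-0.05,0,0],
  ],
)

```text
clock: 38.08
eef_pos: [0.5385, 0.073, 0.2677]
tool_rot: [0.002, 1.0, 0.0, 0.001]
ft_force: [-0.3, 0.2, -0.8]
grip_width: 0.0004
grasp_force: 0.0
```

apply_moves(
  commands=[
    [-1,-0.05,0,0],
    [-1,-0.05,0,0],
    [-1,-0.05,0,0],
    [-1,-0.05,0,0],
    [-0.9,-0.05,0,0],
  ],
)

```text
clock: 38.5
eef_pos: [0.6371, 0.0673, 0.2654]
tool_rot: [0.002, 1.0, -0.0, -0.0]
ft_force: [0.4, 0.8, -0.1]
grip_width: -0.0003
grasp_force: 0.0
```

apply_moves(
  commands=[
    [-0.5,-0.02,0,0],
    [0,0,0,0],
    [0,0,0,0],
    [0,0,0,0],
    [0,0,0,0],
  ],
)

```text
clock: 38.92
eef_pos: [0.6456, 0.0671, 0.2657]
tool_rot: [0.002, 1.0, 0.0, -0.0]
ft_force: [0.2, -0.5, 0.2]
grip_width: 0.0
grasp_force: 0.0
```

Run:
```python
from h import *
balls('top','t9',.103)
```

```text
(no output)
```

View pics/t9.png

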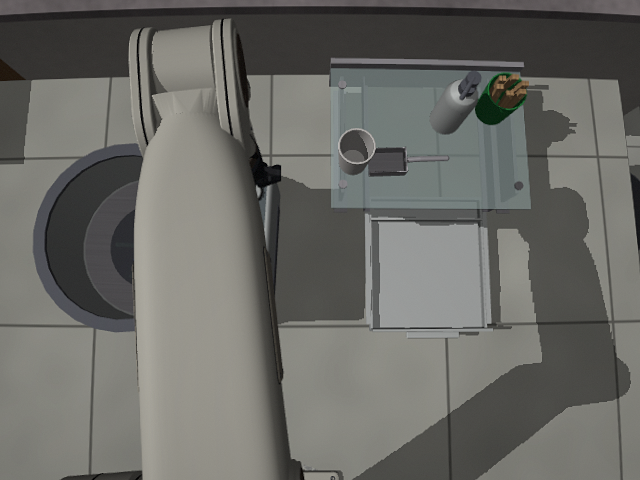

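The arm hides the balls here. They're not in the tray, and both were seen standing in the tub. Pressing start.

apply_moves(
  commands=[
    [0,0,0.6,0],
    [0,0,0.5,0],
    [0,0,0.3,0],
    [0,0,0.2,0],
    [0,0,0,0],
  ],
)

```text
clock: 39.38
eef_pos: [0.6456, 0.0669, 0.2319]
tool_rot: [0.002, 1.0, -0.0, -0.001]
ft_force: [-0.1, 0.3, -0.5]
grip_width: -0.0003
grasp_force: 0.0
```

apply_moves(
  commands=[
    [0,0,0.1,0],
    [0,0,0.1,0],
    [0,0,0.1,0],
    [0,0,0,0],
    [0,0,0,0],
  ],
)

```text
clock: 39.8
eef_pos: [0.6466, 0.067, 0.228]
tool_rot: [0.002, 1.0, 0.0, 0.0]
ft_force: [-0.9, 0.2, 3.2]
grip_width: 0.0
grasp_force: 1.6
```

apply_moves(
  commands=[
    [0,0,0.08,0],
    [0,0,0.05,0],
    [0,0,0,0],
    [0,0,0,0],
    [0,0,0,0],
  ],
)

```text
clock: 40.22
eef_pos: [0.6466, 0.067, 0.2252]
tool_rot: [0.002, 1.0, 0.0, 0.0]
ft_force: [-1.1, -1.1, 4.3]
grip_width: 0.0002
grasp_force: 2.4
```

Start is pressed, so all the keys are done in order. Next I retreat upward and move to in front of the tray lip, at about x 0.30, y -0.29.

apply_moves(
  commands=[
    [0,0,-0.5,0],
    [0,0,-0.5,0],
    [0,0,-1,0],
    [0,0,-1,0],
    [0,0,-0.5,0],
  ],
)

```text
clock: 40.63
eef_pos: [0.647, 0.067, 0.2977]
tool_rot: [0.002, 1.0, 0.0, 0.002]
ft_force: [0.7, -0.4, -0.2]
grip_width: 0.0001
grasp_force: 0.0
```

apply_moves(
  commands=[
    [1,-1,0,0],
    [1,-1,0,0],
    [1,-1,0,0],
    [1,-1,0,0],
    [1,-1,0,0],
  ],
)

```text
clock: 41.05
eef_pos: [0.545, -0.0333, 0.295]
tool_rot: [0.002, 1.0, -0.0, -0.0]
ft_force: [0.8, -0.7, 0.1]
grip_width: 0.0002
grasp_force: 0.0
```

apply_moves(
  commands=[
    [1,-1,0,0],
    [1,-1,0,0],
    [1,-1,0,0],
    [1,-1,0,0],
    [1,-1,0,0],
  ],
)

```text
clock: 41.47
eef_pos: [0.4445, -0.1329, 0.2953]
tool_rot: [0.002, 1.0, -0.0, 0.0]
ft_force: [-0.2, -0.3, 0.6]
grip_width: -0.0001
grasp_force: 0.0
```

apply_moves(
  commands=[
    [1,-1,0,0],
    [1,-1,0,0],
    [1,-1,0,0],
    [1,-1,0,0],
    [1,-1,0,0],
  ],
)

```text
clock: 41.88
eef_pos: [0.344, -0.2325, 0.2954]
tool_rot: [0.002, 1.0, -0.0, 0.0]
ft_force: [-0.2, -0.3, 0.7]
grip_width: 0.0002
grasp_force: 0.0
```

apply_moves(
  commands=[
    [1,-1,0,0],
    [1,-1,0,0],
    [0.3,-0.85,0,0],
    [0,0,0,0],
    [0,0,0,0],
  ],
)

```text
clock: 42.3
eef_pos: [0.2985, -0.289, 0.2951]
tool_rot: [0.003, 1.0, 0.0, 0.0]
ft_force: [0.7, 0.2, 0.3]
grip_width: 0.0
grasp_force: 0.0
```

Run:
```python
from h import *
st();im=snap('top','t10')['image'];balls('top','t10',.103)
for p in [(406,337.5),(458,337.5)]: print(px2w('top0',*p,.066))
print('scoop',px2w('top0',369,174,.11),px2w('top0',448,158,.11),px2w('top0',406,174,.11))
```

```text
{'clock': 42.3, 'eef_pos': [0.299, -0.289, 0.295], 'tool_rot': [0.003, 1.0, 0.0, 0.0], 'joint_pos': [-0.769, 0.056, -0.105, 1.409, 0.0, -0.763], 'ft_force': [0.735, 0.223, 0.33], 'grip_width': 0.0, 'grasp_force': 0.0}
top [136 204  30  29 672] [150.2 218.2] [0.6183 0.2841 0.103 ]
top [134 246  30  29 700] [148.2 260. ] [0.5329 0.2845 0.103 ]
[ 0.374912   -0.23571637  0.066     ]
[ 0.37327101 -0.34341362  0.066     ]
scoop [ 0.70638115 -0.16205675  0.11      ] [ 0.7406871  -0.32719072  0.11      ] [ 0.70632883 -0.23814917  0.11      ]
```

apply_moves(
  commands=[
    [0,0,1,0],
    [0,0,1,0],
    [0,0,1,0],
    [0,0,1,0],
    [0,0,1,0],
  ],
)

```text
clock: 42.82
eef_pos: [0.2996, -0.2874, 0.194]
tool_rot: [0.001, 1.0, 0.0, 0.0]
ft_force: [0.7, 0.5, 0.3]
grip_width: -0.0
grasp_force: 0.0
```

apply_moves(
  commands=[
    [0,0,1,0],
    [0,0,1,0],
    [0,0,1,0],
    [0,0,1,0],
    [0,0,1,0],
  ],
)

```text
clock: 43.23
eef_pos: [0.2996, -0.2875, 0.094]
tool_rot: [0.001, 1.0, 0.0, 0.0]
ft_force: [0.2, -0.3, 0.0]
grip_width: 0.0001
grasp_force: 0.0
```

apply_moves(
  commands=[
    [0,0,0.8,0],
    [0,0,0.4,0],
    [0,0,0,0],
    [0,0,0,0],
    [0,0,0,0],
  ],
)

```text
clock: 43.65
eef_pos: [0.2997, -0.2888, 0.0716]
tool_rot: [0.002, 1.0, -0.001, 0.001]
ft_force: [-0.1, 0.6, -0.0]
grip_width: 0.0003
grasp_force: 0.0
```

apply_moves(
  commands=[
    [-0.8,0,0,0],
    [-0.8,0,0,0],
    [-0.6,0,0,0],
    [-0.4,0,0,0],
    [-0.4,0,0,0],
  ],
)

```text
clock: 44.07
eef_pos: [0.3598, -0.2889, 0.0713]
tool_rot: [0.002, 1.0, -0.0, 0.0]
ft_force: [0.7, 0.2, -0.4]
grip_width: -0.0003
grasp_force: 0.0
```

apply_moves(
  commands=[
    [-0.4,0,0,0],
    [-0.4,0,0,0],
    [-0.4,0,0,0],
    [-0.4,0,0,0],
    [-0.4,0,0,0],
  ],
)

```text
clock: 44.48
eef_pos: [0.3991, -0.2889, 0.0706]
tool_rot: [0.002, 1.0, 0.0, -0.0]
ft_force: [-2.5, -0.4, 0.7]
grip_width: 0.0001
grasp_force: 1.2
```

The lip is in contact at 2.5 N and sliding. I'll keep pushing.

apply_moves(
  commands=[
    [-0.5,0,0,0],
    [-0.5,0,0,0],
    [-0.5,0,0,0],
    [-0.5,0,0,0],
    [-0.5,0,0,0],
  ],
)

```text
clock: 44.9
eef_pos: [0.4498, -0.2893, 0.0706]
tool_rot: [0.002, 1.0, -0.0, -0.0]
ft_force: [-1.8, -2.2, 1.0]
grip_width: -0.0001
grasp_force: 1.2
```

apply_moves(
  commands=[
    [-0.5,0,0,0],
    [-0.5,0,0,0],
    [-0.5,0,0,0],
    [-0.5,0,0,0],
    [-0.5,0,0,0],
  ],
)

```text
clock: 45.32
eef_pos: [0.4997, -0.2894, 0.0706]
tool_rot: [0.002, 1.0, -0.0, -0.0]
ft_force: [-2.8, -1.9, 0.8]
grip_width: 0.0001
grasp_force: 1.2
```

apply_moves(
  commands=[
    [-0.5,0,0,0],
    [-0.5,0,0,0],
    [-0.5,0,0,0],
    [-0.5,0,0,0],
    [-0.5,0,0,0],
  ],
)

```text
clock: 45.73
eef_pos: [0.5496, -0.2895, 0.0705]
tool_rot: [0.002, 1.0, 0.0, -0.0]
ft_force: [-2.7, -1.5, -0.2]
grip_width: 0.0003
grasp_force: 1.2
```

apply_moves(
  commands=[
    [-0.5,0,0,0],
    [-0.5,0,0,0],
    [-0.5,0,0,0],
    [-0.4,0,0,0],
    [-0.3,0,0,0],
  ],
)

```text
clock: 46.15
eef_pos: [0.5938, -0.2896, 0.0705]
tool_rot: [0.002, 1.0, 0.0, 0.0]
ft_force: [-2.8, -1.2, 1.4]
grip_width: -0.0002
grasp_force: 1.1
```

Run:
```python
from h import *
st();snap('side','s4');a=cv2.imread('pics/s4.png');snap('top','t11');b=cv2.imread('pics/t11.png')
o=np.hstack([a[180:480,180:560],b[40:340,300:680]]);cv2.imwrite('pics/c3.png',o)
```

```text
{'clock': 46.15, 'eef_pos': [0.594, -0.29, 0.07], 'tool_rot': [0.002, 1.0, 0.0, 0.0], 'joint_pos': [-0.454, 0.677, 0.202, 1.096, 0.0, -0.45], 'ft_force': [-2.789, -1.197, 1.359], 'grip_width': -0.0, 'grasp_force': 1.108}
```

View pics/c3.png

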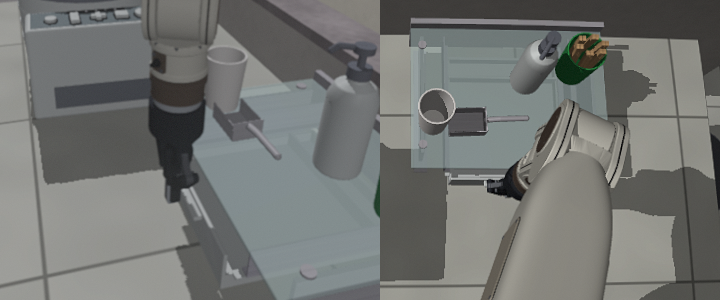

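The tray is nearly home, with about 2 cm to go, and the tool is clear of the glass, scoop and tumbler. I'll finish the push in small steps.

apply_moves(
  commands=[
    [-0.2,0,0,0],
    [-0.2,0,0,0],
    [-0.2,0,0,0],
    [-0.1,0,0,0],
    [0,0,0,0],
  ],
)

```text
clock: 46.67
eef_pos: [0.6072, -0.2895, 0.0705]
tool_rot: [0.002, 1.0, 0.0, 0.0]
ft_force: [-0.4, 0.5, -0.3]
grip_width: -0.0002
grasp_force: 0.4
```

apply_moves(
  commands=[
    [-0.1,0,0,0],
    [-0.1,0,0,0],
    [-0.1,0,0,0],
    [0,0,0,0],
    [0,0,0,0],
  ],
)

```text
clock: 47.08
eef_pos: [0.6131, -0.29, 0.0707]
tool_rot: [0.002, 1.0, -0.0, 0.0]
ft_force: [-0.7, 0.5, -0.7]
grip_width: -0.0001
grasp_force: 0.5
```

apply_moves(
  commands=[
    [-0.1,0,0,0],
    [-0.1,0,0,0],
    [-0.1,0,0,0],
    [0,0,0,0],
    [0,0,0,0],
  ],
)

```text
clock: 47.5
eef_pos: [0.6153, -0.29, 0.0707]
tool_rot: [0.003, 1.0, 0.0, -0.004]
ft_force: [-11.3, 1.5, 6.3]
grip_width: 0.0003
grasp_force: 5.5
```

apply_moves(
  commands=[
    [-0.1,0,0,0],
    [0,0,0,0],
    [0,0,0,0],
    [0,0,0,0],
    [0,0,0,0],
  ],
)

```text
clock: 47.92
eef_pos: [0.6154, -0.29, 0.0707]
tool_rot: [0.003, 1.0, 0.0, -0.005]
ft_force: [-15.8, 1.5, 7.7]
grip_width: -0.0002
grasp_force: 7.9
```

The tray is at its end stop (force rose to 16 N, and x matches the prediction). I'll back off straight, raise the arm and check everything.

apply_moves(
  commands=[
    [0.2,0,0,0],
    [0.5,0,0,0],
    [1,0,0,0],
    [1,0,0,0],
    [1,0,0,0],
  ],
)

```text
clock: 48.33
eef_pos: [0.5473, -0.2901, 0.0713]
tool_rot: [0.002, 1.0, -0.001, 0.001]
ft_force: [0.5, -0.1, 0.7]
grip_width: -0.0001
grasp_force: 0.0
```

apply_moves(
  commands=[
    [1,0,0,0],
    [1,0,0,0],
    [1,0,0,0],
    [1,0,-1,0],
    [1,0,-1,0],
  ],
)

```text
clock: 48.75
eef_pos: [0.4459, -0.2891, 0.1105]
tool_rot: [0.002, 1.0, 0.0, -0.0]
ft_force: [0.2, -0.0, 0.2]
grip_width: 0.0004
grasp_force: 0.0
```

apply_moves(
  commands=[
    [1,0,-1,0],
    [1,0,-1,0],
    [1,0,-1,0],
    [1,0,-1,0],
    [1,0,-1,0],
  ],
)

```text
clock: 49.17
eef_pos: [0.3468, -0.2893, 0.2125]
tool_rot: [0.002, 1.0, -0.001, 0.001]
ft_force: [0.1, -0.4, -0.3]
grip_width: 0.0
grasp_force: 0.0
```

apply_moves(
  commands=[
    [0,0,0,0],
    [0,0,0,0],
    [0,0,0,0],
    [0,0,0,0],
    [0,0,0,0],
  ],
)

```text
clock: 49.58
eef_pos: [0.3472, -0.2884, 0.2096]
tool_rot: [0.002, 1.0, 0.001, -0.001]
ft_force: [-0.3, -1.0, 0.1]
grip_width: 0.0
grasp_force: 0.0
```

Run:
```python
from h import *
st();balls('top','t12',.103)
for p in [(406,212),(458,212)]: print(px2w('t12',*p,.062))
print(w2px('t12',[[.627,-.2366,.062],[.627,-.3448,.062]]))
a=cv2.imread('pics/t12.png');b=cv2.imread('pics/top0.png')
print('diff shelf objs',cv2.absdiff(a[120:180,330:455],b[120:180,330:455]).mean())
```

```text
{'clock': 49.583, 'eef_pos': [0.347, -0.288, 0.21], 'tool_rot': [0.002, 1.0, 0.001, -0.001], 'joint_pos': [-0.693, 0.172, -0.199, 1.202, 0.0, -0.69], 'ft_force': [-0.285, -1.019, 0.051], 'grip_width': 0.0, 'grasp_force': 0.0}
top [ 80 215  31  27 710] [ 94.9 228.1] [0.5987 0.398  0.103 ]
top [133 247  31  29 697] [148.1 261. ] [0.5309 0.2846 0.103 ]
[ 0.63676216 -0.24498869  0.062     ]
[ 0.6364658  -0.35705649  0.062     ]
[[402.23788798 216.52750442]
 [452.5767212  216.36869761]]
diff shelf objs 4.631555555555556
```

View pics/t12.png

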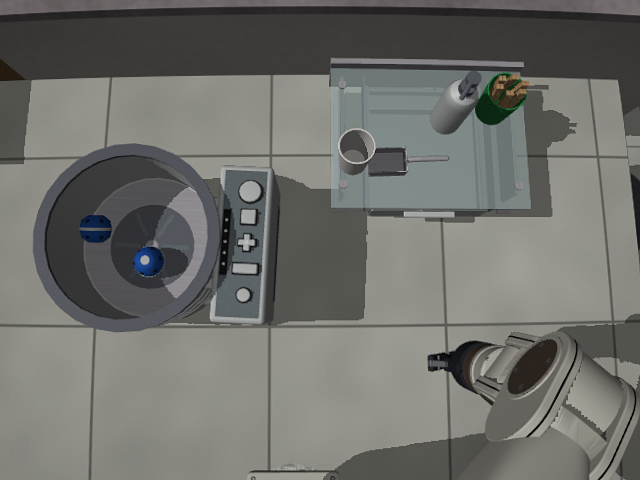

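The tray is home: the lip's front edge is at row 217 and was predicted at 216.5. The tumbler and scoop haven't moved. One ball was knocked onto its side at (95,228) but is still in the tub, so I'll check that it has settled.

apply_moves(
  commands=[
    [0,0,0,0],
    [0,0,0,0],
    [0,0,0,0],
    [0,0,0,0],
    [0,0,0,0],
  ],
)

```text
clock: 50.05
eef_pos: [0.3468, -0.2886, 0.2106]
tool_rot: [0.002, 1.0, 0.0, -0.0]
ft_force: [0.2, 0.4, 0.1]
grip_width: 0.0003
grasp_force: 0.0
```

apply_moves(
  commands=[
    [0,0,0,0],
    [0,0,0,0],
    [0,0,0,0],
    [0,0,0,0],
    [0,0,0,0],
  ],
)

```text
clock: 50.47
eef_pos: [0.3468, -0.2887, 0.2108]
tool_rot: [0.002, 1.0, -0.0, 0.0]
ft_force: [-0.2, -0.1, -0.8]
grip_width: -0.0001
grasp_force: 0.0
```

Run:
```python
from h import *
balls('top','t13',.103)
```

```text
top [ 80 215  31  27 709] [ 95. 228.] [0.5988 0.398  0.103 ]
top [133 247  31  29 698] [148.1 261. ] [0.5309 0.2846 0.103 ]
```

Both balls are at rest in the tub, so I'm handing in.

```bash
python3 -c "
from workcell import bot
print(bot.job_done())"
```

```text
the job is handed in; nothing more can be done
None
```

The job is handed in: both balls are in the tub (one was later knocked onto its side but stayed in), power, tub-clean, water-level and start were pressed in that order, the tray is fully home, and the tumbler and scoop are untouched.

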